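Centre the display flask on its riser

ROBOT

A 7-joint arm with a two-finger parallel gripper is mounted at the origin on the work surface. World frame = base frame: x ahead of the robot, y to its left, z up, the work surface at z = 0. Lengths are in m, angles in rad, forces in N, time in s.
With the tool pointing down it reaches from about 0.4 to 0.85 m from the base axis. Payload 6.9 kg.
Tool frame: the origin (TCP) lies between the finger pads; the fingertips stand bot.tip_reach ahead of it and the grasp point (between the pads) lies 2 mm behind it (bot.tip_reach is the distance from the TCP to the fingertips, in m); z points along the fingers, x is the direction in which the jaws open and shut, and the axes are right-handed (so a half turn about z gives the same grasp; the last joint's range is limited). The gripper opens to 85 mm and grips with 20 to 120 N. Pads are 22 mm wide; open, the fingers measure 114 mm over their backs; the gripper's body (76 mm by 85 mm) begins 54 mm behind the grasp point. The pads swing forward as they close: fully open they stand 13 mm farther back than shut.
Start: joints at [1.21, 0.507, -0.238, 1.5, 0.126, 1.149, -0.155], TCP at [0.281, -0.558, 0.248] pointing down, gripper open.
Joint ranges: [-3.08, 3.08], [-0.24, 2.05], [-1.43, 1.35], [0, 2.5], [-1.52, 4.66], [0.17, 1.96], [-2.89, 2.89]. Speed limits (rad/s): [2.39, 2.39, 3.14, 3.14, 3.14, 3.14, 3.14].

INTERFACE

Orientations are given as a unit quaternion [x, y, z, w].
In Python, from bench import bot gives the robot as it stands. Calls block until the motion is done:
- bot.movep(position, orientation): joint-space move of the TCP to a pose.
- bot.line_to(position, rate=0.15, rotation=None, max_force=None): straight line of the TCP; rotation=None keeps the orientation; rate is the mean speed in m/s. With max_force (N) it stops when the force on the tool has changed by that much, and returns True; else False.
- bot.move_j(angles): joint-space move.
- bot.gripper_open() and bot.grasp(grasp_force=None): open the fingers fully, or close them until they stop; grasp_force is the grip in N (None keeps the last).
- bot.pause(seconds).
- bot.inverse_kinematics(position, orientation): joint angles nearest the present ones, or None.
- bot.get_image(name): name is "side" or "top" or "wrist"; returns the picture (420x560x3 uint8, red, green, blue); there is no depth.
- bot.camera_params(name): a dict with "intrinsics" (3x3 intrinsics, pixels), "R" (3x3) and "t" (3): a world point X has camera coordinates R X + t. Camera axes: x right, y down, z forward; pixel columns grow to the right and rows downward; lengths in m; the calibration is good to about 2 mm. A picture is of the moment at which its call begins: read the wrist's pose just before it. camera_params takes no time and is no camera call; for the wrist camera it gives the pose at the moment of the call.
A pose or a line that the arm cannot do raises bot.PlanningError and nothing moves.
- bot.sign_off(): hands the job in, once; it reports no verdict.
Readings, each from a call of its own:
- bot.get_time(): time.
- bot.get_q(): joint angles.
- bot.get_dq(): joint speeds.
- bot.get_effort(): joint torques, N m.
- bot.get_position(): TCP position.
- bot.get_tool_rot(): TCP orientation.
- bot.get_wrist_force(): force on the tool from outside, world axes, zero at the start.
- bot.get_wrist_torque(): the same for the moment, N m.
- bot.get_gripper_width(): finger opening in m.
Only numpy, scipy, OpenCV 4.12 (cv2) and the standard library are available. Lean on these libraries where they do the work, as an engineer would, in place of code of your own. Each camera call takes 0.05 s, during which the arm holds its last target.

TASK

In the counter display, the top-heavy flask with the ball stopper stands well off the middle of its small round riser. With light taps of the fingertips, low on its belly, nudge it along until it stands upright in the middle of the riser (to about 5 mm), without tipping it or knocking it off. Do not pinch, lift or carry it, leave all the other jars and goods where they are, and finish with the hand clear.

Things in the scene. Friction and masses are not known exactly. Their poses are not given: they have to be found in the camera images.
- flask: Wobbly amber glass flask, 74 mm tall, about 140 g, heavy dark steel ball stopper 24 mm across on top. Flat foot 25 mm across; belly 48 mm across, its upright widest band 8 to 16 mm above the foot: tap there. A push higher up, or a fast knock, rocks it and may tip it. Pushed at about 20 mm/s it slides and stops with the finger. Origin: centre of the foot's underside; z up along its axis.
- riser: The round white plastic riser under the flask: a fixed upright cylinder 68 mm across and 45 mm high with a flat top and a thin steel band at its foot. Origin: centre of its underside on the counter, so the middle of its top is 45 mm above. Its yaw means nothing. Its place among the three risers in the row changes.
- squat_jar: Bystander, loose: squat amber jar with a white lid, 54 mm across, 36 mm high, on a low square white block 85 x 85 x 30 mm (fixed). Origin: centre of its underside. Leave alone.
- tin: Bystander, loose: plain aluminium tin, 50 mm across, 42 mm high, on a square white block 70 x 70 x 55 mm (fixed). Origin: centre of its underside. Leave alone.
- jar_a: Bystander, loose on the counter: small amber jar with a white lid, 38 mm across, 30 mm high. Origin: centre of its underside. Leave alone.
- jar_b: Bystander, loose on the counter: small jar like jar_a, 38 mm across, 30 mm high. Origin: centre of its underside. Leave alone.
- dropper: Bystander, loose on the counter: slim amber dropper bottle with a black cap and bulb, 30 mm across, 75 mm high. Origin: centre of its underside. Leave alone.
- scoop: Bystander, loose, lying on the counter: black-handled spatula 150 mm long. Its own x axis runs from handle to blade. Origin: on its underside near the middle. Leave alone.
Mind the look-alikes: they are no part of the job. Leave any purple or red look-alike of the riser alone.

How it is judged:
By the outcome, as a careful person would: the job done as asked, in the order asked, and still so for the second after the job is handed in, with the robot touching nothing.
It also fails if it takes over 58 s, if anything falls off the work surface, if the arm or the gripper's body presses on something with over 40 N, if the wrist force passes 120 N, or if a joint passes its speed limit or range.

## Working session

There is one attempt and no reset: what is moved stays moved. The work goes in short steps, each a Python script; the robot and the scene stay as the last script left them, time stands still between calls to the robot, and variables do not carry over. Pictures are saved under pics/ and viewed, and the job is handed in when it is done.

```bash
mkdir -p pics; ls
python3 - <<'E'
from bench import bot
import cv2,numpy as np
print(bot.get_time(),bot.tip_reach,bot.get_gripper_width(),bot.get_tool_rot(),bot.get_position())
for n in("side","top"):
    cv2.imwrite(f"pics/{n}0.png",bot.get_image(n)[:,:,::-1])
    c=bot.camera_params(n);print(n,c["intrinsics"],c["R"],-np.array(c["R"]).T@c["t"])
E
```

```text
pics
0.0 0.017 0.08507250809125712 [ 8.51478275e-01 -5.24389115e-01 -7.77711769e-04 -4.45750599e-04] [ 0.28099114 -0.55773956  0.24742993]
side [[519.86036808   0.         268.68827795]
 [  0.         519.86036808 215.32783695]
 [  0.           0.           1.        ]] [[-0.71238272 -0.70165746  0.01369948]
 [-0.45407964  0.44596097 -0.77131738]
 [ 0.53509115 -0.55569383 -0.63630325]] [0.00537035 0.48001712 0.67238115]
top [[387.15317182   0.         275.57867889]
 [  0.         387.15317182 216.92755718]
 [  0.           0.           1.        ]] [[-0.00180443 -0.99982305 -0.0187249 ]
 [-0.9928211   0.00403058 -0.11954083]
 [ 0.11959515  0.01837478 -0.99265269]] [ 0.45234831 -0.05454496  0.89194773]
```

View pics/side0.png

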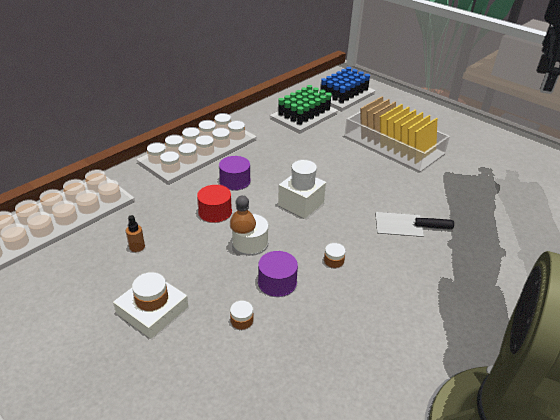

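View pics/top0.png

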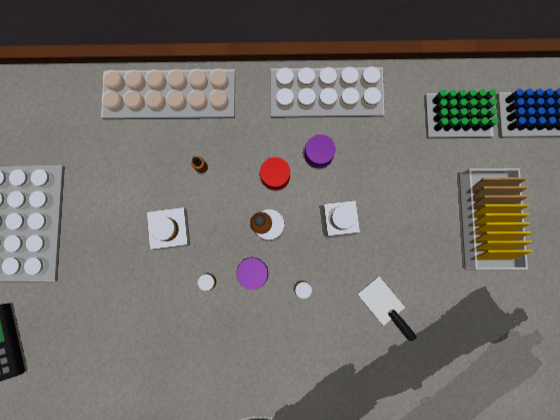

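The top view shows the flask at about (261,222) on the white riser at (268,224). Candidates for the riser:
- white (268,224): chosen, since it is white and round and carries the flask
- purple (320,150) and (252,273): look-alikes
- red (275,173): look-alike

The amber look-alikes for the flask are the dropper (198,163), the squat jar (167,228), and the small jars (206,282) and (303,290). None of them has a ball stopper. Next I'll check this in a close crop.

Run:
```python
import cv2,numpy as np
t=cv2.imread("pics/top0.png");s=cv2.imread("pics/side0.png")
a=cv2.resize(t[190:260,225:305],None,fx=5,fy=5,interpolation=cv2.INTER_CUBIC)
b=cv2.resize(s[185:265,210:290],None,fx=4.375,fy=4.375,interpolation=cv2.INTER_CUBIC)
cv2.imwrite("pics/crop0.png",np.hstack([a,b]))
```

```text
(no output)
```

View pics/crop0.png

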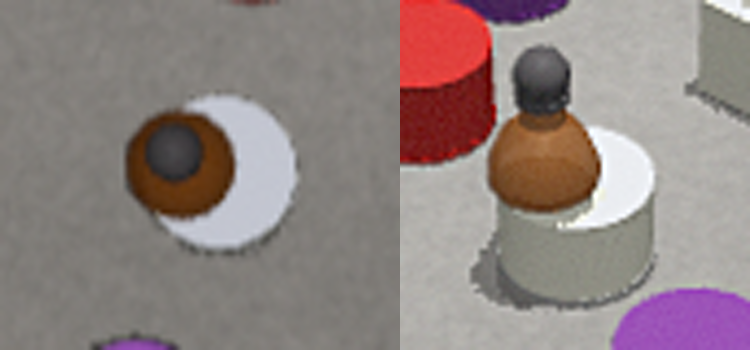

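The crop confirms it: the amber flask with the ball stopper stands left of centre (+y) on the white riser. Next I'll measure both.

```bash
cat > h.py <<'E'
import cv2,numpy as np
def ray(c,uv,z):
    K,R,t=map(np.array,(c["intrinsics"],c["R"],c["t"]))
    o=-R.T@t; d=R.T@np.linalg.inv(K)@np.array([uv[0],uv[1],1.]); 
    return o+d*(z-o[2])/d[2]
def big(m,near):
    n,l,s,ce=cv2.connectedComponentsWithStats(m.astype(np.uint8))
    k=[i for i in range(1,n) if s[i,4]>40]
    i=min(k,key=lambda i:np.hypot(*(ce[i]-near))); return (l==i).astype(np.uint8)
def masks(bgr):
    h=cv2.cvtColor(bgr,cv2.COLOR_BGR2HSV).astype(int); H,S,V=h[...,0],h[...,1],h[...,2]
    white=(V>185)&(S<50); amber=(S>110)&(H<22)&(V>40)&~((V>130)&(H<6)); dark=(V<95)&(S<80)
    return white,amber,dark
def fitc(P,r=None):
    from scipy.optimize import least_squares
    P=P[:,:2];x0=np.r_[P.mean(0),r or .03]
    f=(lambda x:np.hypot(*(P-x[:2]).T)-(r or x[2]))
    s=least_squares(f,x0,loss='soft_l1',f_scale=.001);return s.x,np.sqrt(np.mean(f(s.x)**2))
def hullpts(m):
    c,_=cv2.findContours(m,cv2.RETR_EXTERNAL,cv2.CHAIN_APPROX_NONE)
    return max(c,key=cv2.contourArea)[:,0,:].astype(float)
E
python3 - <<'E'
from h import *
from bench import bot
c=bot.camera_params("top");t=cv2.imread("pics/top0.png")
w,a,d=masks(t)
W=big(w,(272,226));A=big(a,(261,222))
print(W.sum(),A.sum())
pw=hullpts(W); 
# drop riser points adjacent to the flask
dist=cv2.distanceTransform(1-cv2.dilate(A,np.ones((3,3))),cv2.DIST_L2,5)
k=[p for p in pw if dist[int(p[1]),int(p[0])]>2.5]
X=np.array([ray(c,p,.045) for p in k]);x,e=fitc(X);print("riser",x,e);xr,e=fitc(X,.034);print(xr,e)
F=(A|0).astype(np.uint8);pa=hullpts(F)
X=np.array([ray(c,p,.058) for p in pa]);x,e=fitc(X);print("belly",x,e)
D=big(d,(260,220));print(D.sum());m=cv2.moments(D,True);print("ball",ray(c,(m['m10']/m['m00'],m['m01']/m['m00']),.107),(m['m10']/m['m00'],m['m01']/m['m00']))
E
```

```text
355 249
riser [ 0.53898001 -0.02373777  0.03142307] 0.0006332434529869587
[ 0.54040561 -0.02084963  0.034     ] 0.0017969417705344947
belly [ 0.54071594 -0.00669147  0.02191742] 0.0007666169381891897
98
ball [ 0.54083913 -0.00676641  0.107     ] (259.3061224489796, 219.94897959183675)
```

```bash
cat >> h.py <<'E'
from scipy.spatial.transform import Rotation as Rn
def orient(p,th,flip=False):
    p=np.r_[np.array(p,float)/np.linalg.norm(p),0]
    z=np.sin(th)*p-np.cos(th)*np.array([0,0,1]); y=np.cos(th)*p+np.sin(th)*np.array([0,0,1])
    if flip:y=-y
    return Rn.from_matrix(np.c_[np.cross(y,z),y,z]).as_quat()
E
python3 - <<'E'
from h import *
from bench import bot
th=np.radians(20)
for f in(0,1):
    q=orient([-.002,-.017],th,f)
    for P in([.541,.06,.16],[.541,.03,.07],[.541,-.06,.25]):
        s=bot.inverse_kinematics(P,q);print(f,None if s is None else np.round(s,2))
bot.grasp(20); print(bot.get_time(),bot.get_gripper_width(),bot.tip_reach)
E
```

```text
0 [ 0.04  0.61 -0.63  1.76  0.67  1.2  -1.  ]
0 [-0.02  0.69 -0.45  1.87  0.72  0.97 -1.03]
0 [ 0.3   0.48 -0.68  1.71  0.63  1.29 -0.72]
1 [ 0.32  0.83 -1.23  1.76  0.94  1.53  1.85]
1 [ 0.36  0.97 -1.23  1.86  1.1   1.47  1.74]
1 [ 0.56  0.66 -1.23  1.7   0.86  1.54  2.18]
0.8667 -5.03918476097643e-05 0.017
```

Run:
```python
from h import *
from bench import bot
q=orient([-.002,-.017],np.radians(20))
bot.movep([.541,.07,.25],q); print(bot.get_time())
bot.line_to([.541,.065,.16],.15); print(bot.get_time(),bot.get_position())
c=bot.camera_params("wrist");cv2.imwrite("pics/w1.png",bot.get_image("wrist")[:,:,::-1]);np.savez("w1.npz",**c)
cv2.imwrite("pics/side1.png",bot.get_image("side")[:,:,::-1])
```

```text
3.2833
4.0333 [0.54137495 0.06522839 0.1605964 ]
```

View pics/w1.png

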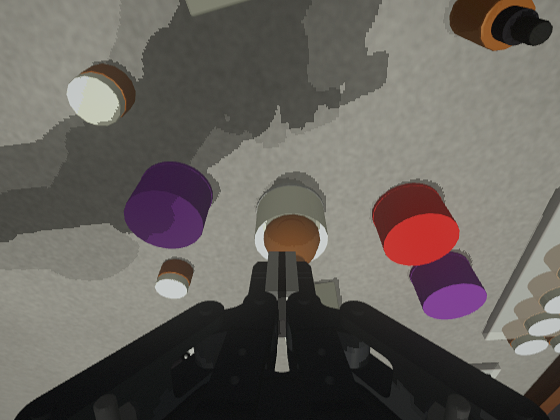

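View pics/side1.png

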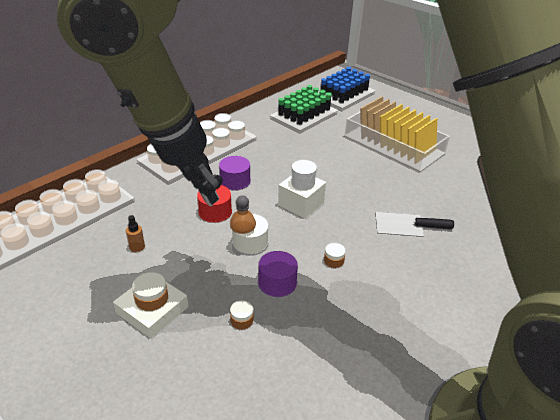

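Run:
```python
from h import *
from bench import bot
c=np.load("w1.npz");R=c["R"];o=-R.T@c["t"];print("cam",o,"fwd",R[2],"down",R[1],"right",R[0],c["intrinsics"][0,0])
T=Rn.from_quat(bot.get_tool_rot()).as_matrix();p=bot.get_position();print("cam in tool",T.T@(o-p),"fwd tool",T.T@R[2])
```

```text
cam [0.55551535 0.18312598 0.25021687] fwd [-0.07193726 -0.61815618 -0.78275665] down [-0.09271106 -0.77724808  0.62232634] right [ 0.99309098 -0.11733865  0.00139682] 315.9489296591343
cam in tool [ 0.00025634 -0.08102142 -0.12425185] fwd tool [-5.82235219e-04  3.17869123e-01  9.48134422e-01]
```

Run:
```python
from h import *
from bench import bot
bot.line_to([.541,.065,.035],.12); print(bot.get_time(),bot.get_position())
r=bot.line_to([.541,.065,.012],.02,max_force=3); print(r,bot.get_position(),bot.get_wrist_force())
cv2.imwrite("pics/side2.png",bot.get_image("side")[:,:,::-1])
bot.line_to([.541,.065,.06],.12);print(bot.get_time(),bot.get_position())
t=bot.get_image("top")[:,:,::-1].copy();cv2.imwrite("pics/top2.png",cv2.resize(t[150:290,190:330],None,fx=4,fy=4))
cv2.imwrite("pics/wr2.png",bot.get_image("wrist")[:,:,::-1])
```

```text
5.325 [0.5414042  0.06521595 0.03566806]
True [0.54096617 0.06496106 0.01854401] [-0.96928296  0.54461823  6.32341338]
6.6833 [0.54116748 0.06487827 0.06021527]
```

View pics/side2.png

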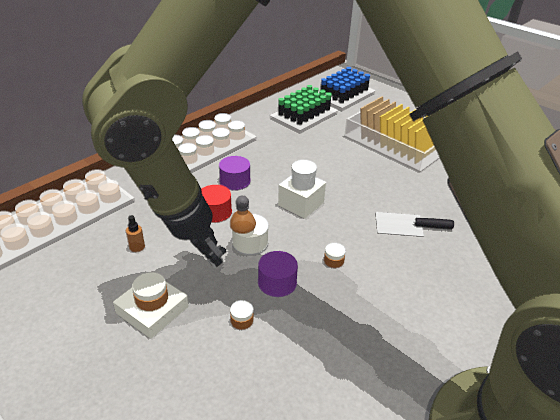

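View pics/top2.png

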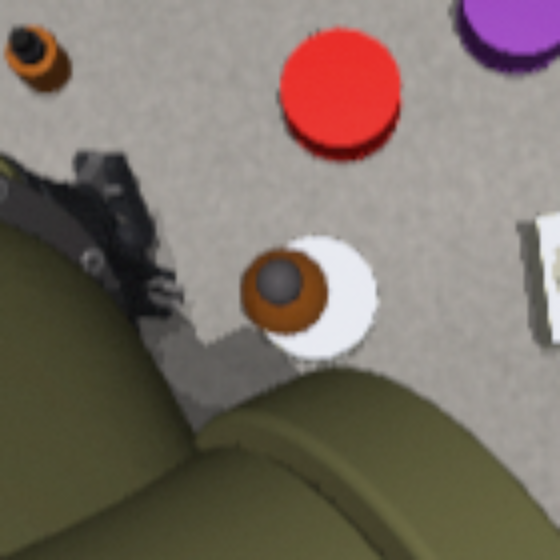

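View pics/wr2.png

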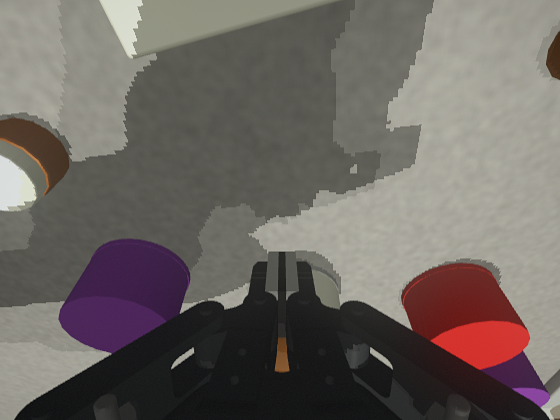

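```bash
cat >> h.py <<'E'
def measure(t,c):
    w,a,d=masks(t)
    # measure on whole frame; flask = amber blob + ball near riser
    A=big(a[:, :],(264,222)); W=big(w,(270,226))
    dist=cv2.distanceTransform(1-A,cv2.DIST_L2,5)
    k=[p for p in hullpts(W) if dist[int(p[1]),int(p[0])]>3]
    xr,er=fitc(np.array([ray(c,p,.045) for p in k]),None)
    # radial: pixel-centre contour sits ~half a pixel inside the edge
    xb,eb=fitc(np.array([ray(c,p,.058) for p in hullpts(A)]),None)
    D=big(d&(cv2.dilate(A,np.ones((5,5)))>0)|(d&(dist<6)),xb[:2]*0+np.array(cv2.moments(A,True)['m10']/A.sum()).repeat(2)*[1,0]+[0,cv2.moments(A,True)['m01']/A.sum()])
    m=cv2.moments(D,True);b=ray(c,(m['m10']/m['m00'],m['m01']/m['m00']),.107)
    print("riser",np.round(xr*1e3,1),"e%.1f"%(er*1e3),"belly",np.round(xb*1e3,1),"e%.1f"%(eb*1e3),"ball",np.round(b[:2]*1e3,1),int(D.sum()),"off",np.round((xb-xr)[:2]*1e3,1))
    return xr,xb
E
python3 - <<'E'
from h import *
from bench import bot
c=bot.camera_params("top")
t=np.ascontiguousarray(bot.get_image("top")[:,:,::-1]);measure(t,c)
F=np.array([.5407,-.0067]);p=np.array([-.002,-.017]);p/=np.linalg.norm(p)
P=lambda adv,z=.068:[*(F-p*(.024+.0161-adv)),z]   # adv: front-face travel past first contact
bot.line_to(P(-.012),.08); bot.line_to(P(.006),.014)
print(bot.get_time(),bot.get_position(),bot.get_wrist_force())
t=np.ascontiguousarray(bot.get_image("top")[:,:,::-1]);measure(t,c)
s=bot.get_image("side")[:,:,::-1]
cv2.imwrite("pics/c3.png",np.hstack([cv2.resize(t[190:260,225:305],(400,350)),cv2.resize(s[165:265,190:290],(350,350))]))
E
```

```text
riser [539.4 -23.1  33. ] e0.7 belly [540.8  -6.8  21.8] e0.7 ball [540.8  -6.8] 96 off [ 1.3 16.3]
8.6917 [0.54469293 0.02722233 0.0679998 ] [0.33203845 1.0567155  0.77053253]
riser [539.6 -23.1  33. ] e0.9 belly [539.9 -11.6  22. ] e0.6 ball [539.7 -11.9] 89 off [ 0.4 11.5]
```

View pics/c3.png

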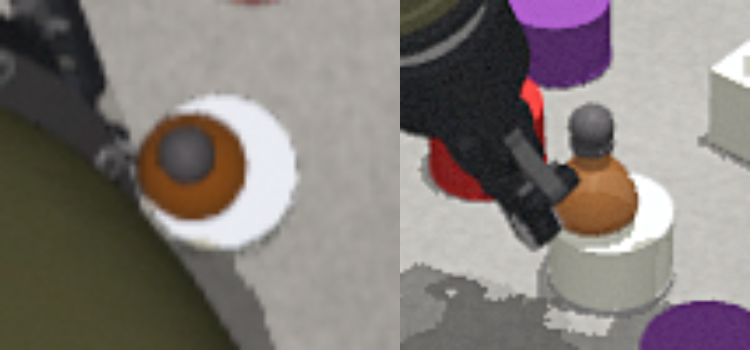

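The flask slid about 5 mm and stayed upright, with the ball over the belly in both views. I'll continue.

Run:
```python
from h import *
from bench import bot
c=bot.camera_params("top")
p=np.array(bot.get_position())
for i in range(1,2):
    p=p+[0,-.007,0]; p[2]=.068
    bot.line_to(p,.012); bot.pause(.2)
    t=np.ascontiguousarray(bot.get_image("top")[:,:,::-1]);measure(t,c);print(bot.get_time(),bot.get_position())
s=bot.get_image("side")[:,:,::-1]
cv2.imwrite("pics/c4.png",np.hstack([cv2.resize(t[190:260,225:305],(400,350)),cv2.resize(s[165:265,190:290],(350,350))]))
```

```text
riser [539.7 -23.5  32.7] e0.8 belly [538.7 -19.5  21.5] e0.8 ball [538.7 -19. ] 96 off [-1.  4.]
9.7667 [0.54462957 0.02021047 0.06796965]
```

View pics/c4.png

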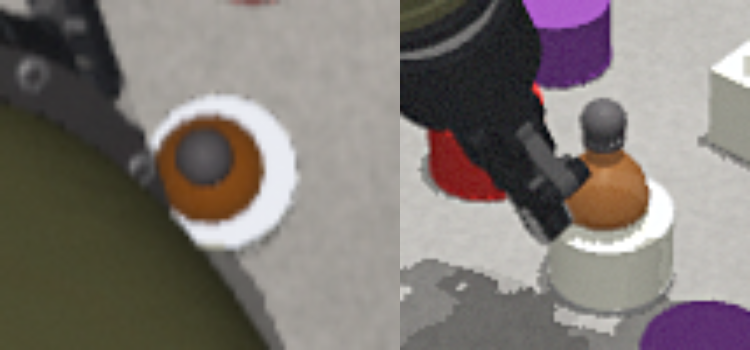

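Run:
```python
from h import *
from bench import bot
c=bot.camera_params("top")
p=np.array(bot.get_position());p[2]=.068
p=p+[.0008,-.0036,0]; bot.line_to(p,.01); bot.pause(.2)
bot.line_to(p+[0,.01,0],.02);bot.line_to(p+[0,.06,.02],.1);bot.pause(.3)
t=np.ascontiguousarray(bot.get_image("top")[:,:,::-1]);measure(t,c);print(bot.get_time(),bot.get_position())
s=bot.get_image("side")[:,:,::-1];cv2.imwrite("pics/s5.png",s);cv2.imwrite("pics/t5.png",t)
cv2.imwrite("pics/c5.png",np.hstack([cv2.resize(t[190:260,225:305],(400,350)),cv2.resize(s[165:265,190:290],(350,350))]))
```

```text
riser [539.1 -23.3  33. ] e0.7 belly [538.4 -22.6  21.7] e0.6 ball [538.4 -22.3] 93 off [-0.8  0.7]
12.225 [0.54543306 0.0761314  0.08788706]
```

View pics/c5.png

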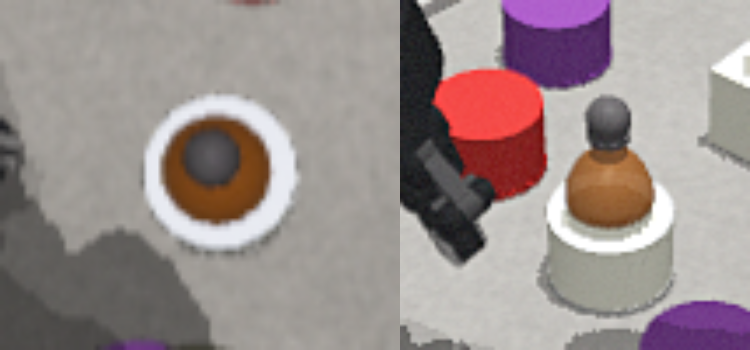

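The flask now stands about 1 mm from centre, upright and inside an even white ring in both views. I'll retreat, check that the bystanders haven't moved, and hand in.

Run:
```python
from h import *
from bench import bot
c=bot.camera_params("top")
p=np.array(bot.get_position());bot.line_to(p+[0,.02,.15],.15);bot.pause(.3)
bot.movep([.281,-.45,.3],orient([-.002,-.017],0)) if False else None
t=np.ascontiguousarray(bot.get_image("top")[:,:,::-1]);measure(t,c)
s=np.ascontiguousarray(bot.get_image("side")[:,:,::-1])
a=cv2.absdiff(s,cv2.imread("pics/side0.png"))
cv2.imwrite("pics/s6.png",s);cv2.imwrite("pics/t6.png",t)
print(bot.get_time(),bot.get_position(),bot.get_wrist_force())
```

```text
riser [539.4 -23.3  32.7] e0.7 belly [538.5 -22.5  21.7] e0.6 ball [538.6 -22.4] 97 off [-0.9  0.8]
13.8333 [0.54540687 0.09616812 0.23768225] [ 0.01977126 -0.6165963  -0.04040053]
```

View pics/s6.png

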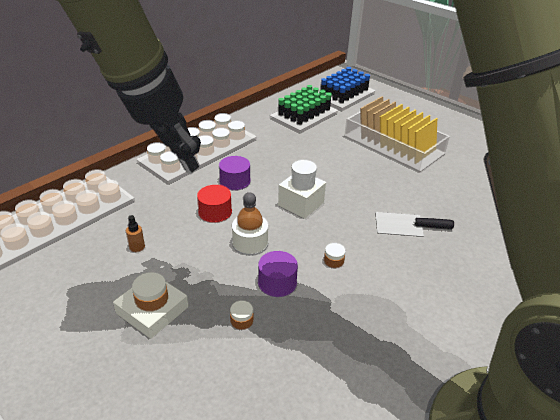

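View pics/t6.png

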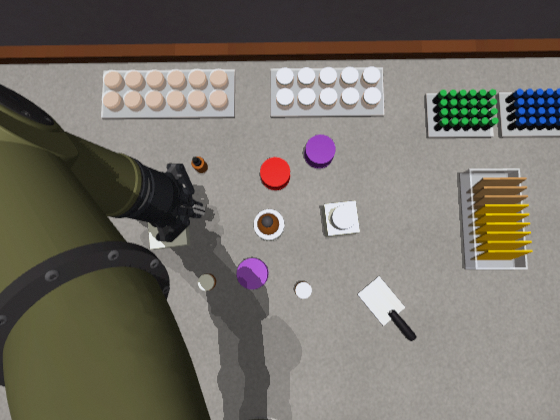

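The top view shows the flask centred at (268,224). In the side view every bystander sits at its starting pixel: dropper (135,233), squat jar (150,292), jars (242,315) and (335,255), tin (303,175), scoop (415,223). The hand is clear, so I'm handing in.

```bash
python3 -c "
from bench import bot
print(bot.sign_off(),bot.get_time())"
```

```text
the job is handed in; nothing more can be done
the job is handed in; nothing more can be done
```

I nudged the flask from about 16 mm off-centre to about 1.2 mm from the middle of the white riser, and handed the job in at about 14 s. I used three slow pushes (10–14 mm/s mean) with the closed fingertips, low on the belly. The tool was tilted 20° so the gripper body stayed clear of the ball.

- **Position and tilt:** the last top-view fit put the flask (-0.9, +0.8) mm from the riser's middle. The ball measured directly over the belly, so it is upright, and the side view agreed.
- **Bystanders:** all of them looked to be at their starting pixels by eye. I did not run a numeric check on them. In the last top view the arm hid most of the squat jar, so I judged it from the side view only.
- **Hand:** it was raised and clear of everything at hand-in.
- **Disagreements:** the fitted circles came out 1–2 mm smaller in radius than the true sizes, which is a pixel-edge effect. It should not shift the centres much. No check failed.

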